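Make up the stationery gift trays

ROBOT

A 7-joint arm with a two-finger parallel gripper is mounted at the origin on the work surface. World frame = base frame: x ahead of the robot, y to its left, z up, the work surface at z = 0. Lengths are in mm, angles in rad, forces in N, time in s.
With the tool pointing down it reaches from about 400 to 850 mm from the base axis. Payload 10.4 kg.
Tool frame: the origin (TCP) lies on the mounting face of the last link; the fingertips stand 173 mm ahead of it and the grasp point (between the pads) lies 155 mm ahead of it; z points along the fingers, y is the direction in which the jaws open and shut (so a half turn about z gives the same grasp; the last joint's range is limited). The gripper opens to 85 mm and grips with 20 to 120 N. Pads are 22 mm wide; open, the fingers measure 114 mm over their backs; the gripper's body (76 mm by 85 mm) begins 54 mm behind the grasp point. The pads swing forward as they close: fully open they stand 13 mm farther back than shut.
Start: joints at [1.196, 0.332, -0.065, 1.46, 0.022, 1.35, -0.088], TCP at [215.381, -586.722, 404.738] pointing down, gripper open.
Joint ranges: [-2.6, 2.6], [-0.5, 2.12], [-1.47, 1.34], [0.16, 2.42], [-1.27, 4.41], [0.06, 2.06], [-2.6, 2.6]. Speed limits (rad/s): [2.22, 2.22, 2.79, 2.79, 3.14, 3.14, 3.14].

INTERFACE

Orientations are given as a rotation vector (axis times angle).
In Python, from bench import sensors, optics, sign_off gives the robot as it stands.
- The arm moves only by the tool arm_command, never from a script. Its argument "deltas" is text: rows parted by semicolons, each of 4 numbers parted by spaces: the shift along the tool's x, y, z in cm, then the turn about the tool's z in degrees. In form: dx dy dz roll; .... A call has 1 to 12 rows; each row shifts and turns the pose as measured when the row begins, along the tool's axes as they then stand; what a row does not reach is not made up. A row lasts 1/12 s, in which the tool goes at most 41.7 mm and 7.16 degrees, less where a joint would pass 70% of its speed; a pose out of reach is approached as far as the arm can. A call with a gripper value outside its range is refused whole. "grip" is the closure, from 0 (fully open) to 1 (shut), set as the call begins (left out, the last holds). The fingers move at their own pace and stop on an object; the grip force is fixed at half the most. Time passes only in rows, so rows that do not move let the fingers close. It gives the time, the measured TCP pose, the force and the opening at its end, in the units of the state.
- sensors.get_state(): the state, without advancing time (a new reading comes with each control period).
- optics.grab_frame(name): name is "scene" or "top" or "wrist"; returns the picture (420x560x3 uint8, red, green, blue); there is no depth.
- optics.camera_info(name): a dict with "fov_y" (degrees; the focal length in pixels is half the picture's height over the tangent of half this angle, whatever the lens; pixels are square), "cx", "cy" (the principal point, pixels), "cam_to_world" (4x4, takes a point from camera to world coordinates); the wrist camera has in their place "hand_eye" (4x4, takes a point from camera to tool coordinates, whose origin is the TCP and whose axes are the flange's). Camera axes: x right, y down, z forward; pixel columns grow to the right and rows downward; lengths in mm; the calibration is good to about 2 mm. A picture is of the moment at which its call begins: read the wrist's pose just before it. camera_info takes no time and is no camera call.
- sign_off(): hands the job in, once; it reports no verdict.
The state is a dict: "clock": time; "joint_pos": joint angles; "joint_vel": joint speeds; "effort": joint torques, N m; "position": TCP position; "ee_rot": TCP orientation; "wrist_force": force on the tool from outside, world axes, zero at the start; "ft_torque": the same for the moment, N m; "opening": opening from 0.0 (shut) to 1.0 (fully open).
Only numpy, scipy, OpenCV 4.12 (cv2) and the standard library are available. Lean on these libraries where they do the work, as an engineer would, in place of code of your own. Each camera call takes 0.05 s, during which the arm holds its last target.

TASK

Finish the four stationery gift trays: lay each roll of decorative tape flat in the empty compartment of the tray whose marker pen has the same colour. Leave the eraser and the binder clip where they are.

Things in the scene. Friction and masses are not known exactly. Their poses are not given: they have to be found in the camera images.
- roll_pink: Loose roll of pink decorative tape lying flat: a ring 56 mm across, 24 mm high, with a brown card core and a 30 mm hole; 60 g. Origin at its centre (12 mm above its underside), z along its axis (up).
- roll_teal: Loose roll of teal decorative tape lying flat: a ring 56 mm across, 24 mm high, with a brown card core and a 30 mm hole; 60 g. Origin at its centre (12 mm above its underside), z along its axis (up).
- roll_yellow: Loose roll of yellow decorative tape lying flat: a ring 56 mm across, 24 mm high, with a brown card core and a 30 mm hole; 60 g. Origin at its centre (12 mm above its underside), z along its axis (up).
- roll_violet: Loose roll of violet decorative tape lying flat: a ring 56 mm across, 24 mm high, with a brown card core and a 30 mm hole; 60 g. Origin at its centre (12 mm above its underside), z along its axis (up).
- eraser: Pink triangular rubber eraser, loose, 16 mm high, about 47 mm a side. A bystander. Origin at the centre of its underside, z up.
- clip: Teal binder clip standing on its 22 x 42 mm spine, steel wire handles up to 45 mm high, loose. A bystander. Origin at the centre of its underside, z up.
- tray_pink: Fixed peach gift tray with a pink marker pen: x from -47 to +77 mm, y +-56 mm, floor 3 mm thick, rims and divider 4 mm thick, 10 mm high. Origin at table height under the centre of its empty compartment (86 mm in x, 104 mm in y inside), z up. The pink pen (fixed, 100 mm long, top 20 mm above the table) lies along y in the narrow compartment, at x = +60 mm.
- tray_teal: Fixed peach gift tray with a teal marker pen: x from -47 to +77 mm, y +-56 mm, floor 3 mm thick, rims and divider 4 mm thick, 10 mm high. Origin at table height under the centre of its empty compartment (86 mm in x, 104 mm in y inside), z up. The teal pen (fixed, 100 mm long, top 20 mm above the table) lies along y in the narrow compartment, at x = +60 mm.
- tray_yellow: Fixed peach gift tray with a yellow marker pen: x from -47 to +77 mm, y +-56 mm, floor 3 mm thick, rims and divider 4 mm thick, 10 mm high. Origin at table height under the centre of its empty compartment (86 mm in x, 104 mm in y inside), z up. The yellow pen (fixed, 100 mm long, top 20 mm above the table) lies along y in the narrow compartment, at x = +60 mm.
- tray_violet: Fixed peach gift tray with a violet marker pen: x from -47 to +77 mm, y +-56 mm, floor 3 mm thick, rims and divider 4 mm thick, 10 mm high. Origin at table height under the centre of its empty compartment (86 mm in x, 104 mm in y inside), z up. The violet pen (fixed, 100 mm long, top 20 mm above the table) lies along y in the narrow compartment, at x = +60 mm.
Mind the look-alikes: they are no part of the job. There is more than one size of the roll_yellow; the one meant has the size given above.

How it is judged:
By the outcome, as a careful person would: the job done as asked, in the order asked, and still so for the second after the job is handed in, with the robot touching nothing.
It also fails if it takes over 112 s, if anything falls off the work surface, if the arm or the gripper's body presses on something with over 40 N, if the wrist force passes 120 N, or if a joint passes its speed limit or range.

## Working session

There is one attempt and no reset: what is moved stays moved. The work goes in short steps, Python scripts to look and compute and a tool call to move; the robot and the scene stay as the last step left them, time stands still between calls to the robot, and variables do not carry over. Pictures are saved under pics/ and viewed, and the job is handed in when it is done.

Besides the shell and the picture viewer there is one more tool, called after "Emit:" by a JSON object that holds its "api" and its "payload", one argument or row to a line. arm_command: Moves the arm, as the interface text tells. Its arguments: {"type":"object","properties":{"deltas":{"type":"string"},"grip":{"type":"number"}},"required":["deltas"]}

```bash
mkdir -p pics; ls
python3 - <<'E'
from bench import sensors, optics
import cv2
s=sensors.get_state();print(s)
for n in("scene","top","wrist"):
    f=optics.grab_frame(n);cv2.imwrite(f"pics/{n}0.png",f[:,:,::-1]);print(n,optics.camera_info(n))
E
```

```text
pics
{'clock': 0.0, 'joint_pos': array([ 1.19640525,  0.3328425 , -0.06472219,  1.46094975,  0.02159904,
        1.3499137 , -0.08850277]), 'joint_vel': array([-0.00108227, -0.00087364, -0.00096642, -0.0007387 , -0.00010385,
        0.00115207,  0.00049476]), 'effort': array([-9.72427370e-04, -6.25444579e+01,  4.85888659e-02, -3.91603732e+01,
        1.61546742e-02,  1.00421111e-02, -1.69531514e-06]), 'position': array([ 215.33130499, -586.58697613,  403.93013777]), 'ee_rot': array([-3.09174498e+00, -5.49565399e-01,  4.80956618e-04]), 'wrist_force': array([0.26837604, 0.60984852, 0.26536562]), 'ft_torque': array([-0.04024007,  0.01310177, -0.0320573 ]), 'opening': 0.9999122983698674}
scene {'fov_y': 54.67921711639255, 'cx': 274.3026718722071, 'cy': 206.73763846293048, 'cam_to_world': array([[-8.43849233e-02,  6.18508039e-01, -7.81234273e-01,
         1.15643614e+03],
       [ 9.96430023e-01,  5.03896565e-02, -6.77354607e-02,
         8.68925894e+01],
       [-2.52880036e-03, -7.84161136e-01, -6.20552107e-01,
         6.02487389e+02],
       [ 0.00000000e+00,  0.00000000e+00,  0.00000
[... 219 characters left out ...]
02],
       [-9.99505864e-01, -2.74023406e-02,  1.53993655e-02,
        -3.10551608e+00],
       [-1.30867173e-02, -8.26605041e-02, -9.96491836e-01,
         1.17486448e+03],
       [ 0.00000000e+00,  0.00000000e+00,  0.00000000e+00,
         1.00000000e+00]])}
wrist {'fov_y': 59.5567316197454, 'cx': 278.3950321779992, 'cy': 209.52941761190175, 'hand_eye': array([[ 3.31400283e-04, -9.58944803e-01, -2.83592587e-01,
         7.17348743e+01],
       [ 9.99999196e-01,  6.64853807e-04, -1.07957013e-03,
        -1.36720888e-01],
       [ 1.22379578e-03, -2.83592002e-01,  9.58944252e-01,
         2.97730694e+01],
       [ 0.00000000e+00,  0.00000000e+00,  0.00000000e+00,
         1.00000000e+00]])}
```

View pics/scene0.png

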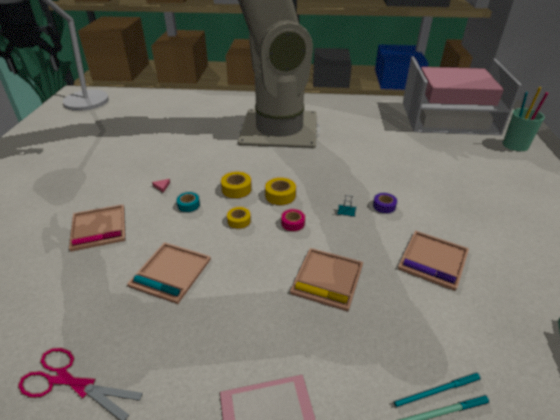

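View pics/top0.png

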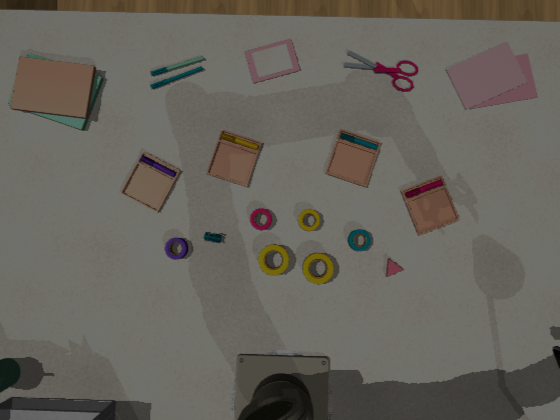

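View pics/wrist0.png

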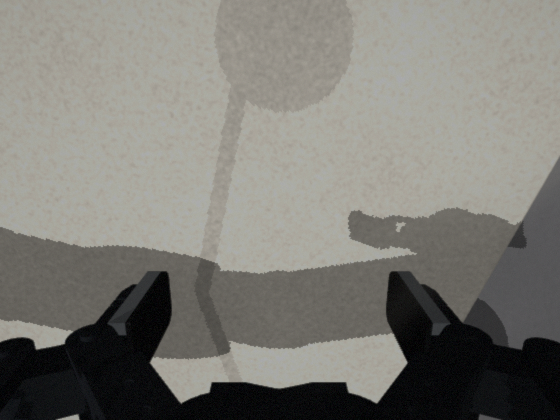

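The top view shows the pink roll at (262,219), the small yellow one at (310,220), teal at (360,240) and violet at (177,248). The two big yellow look-alikes are at (275,260) and (319,268). The trays are violet (151,181), yellow (236,158), teal (354,158) and pink (430,206). The eraser is at (394,268) and the clip at (214,237). The same layout is visible in the scene view.

```bash
cat > h.py <<'E'
import numpy as np, cv2
from bench import sensors, optics
from scipy.spatial.transform import Rotation as R
def K(ci):
    f=210/np.tan(np.radians(ci['fov_y']/2)); return f,ci['cx'],ci['cy']
def pose(name,st=None):
    ci=optics.camera_info(name)
    if name!='wrist': return ci,np.array(ci['cam_to_world'])
    T=np.eye(4);T[:3,:3]=R.from_rotvec(st['ee_rot']).as_matrix();T[:3,3]=st['position']
    return ci,T@ci['hand_eye']
def ray(name,uv,st=None):
    ci,T=pose(name,st); f,cx,cy=K(ci)
    d=T[:3,:3]@np.array([(uv[0]-cx)/f,(uv[1]-cy)/f,1]); return T[:3,3],d/np.linalg.norm(d)
def plane(name,uv,z,st=None):
    o,d=ray(name,uv,st); return o+d*(z-o[2])/d[2]
def tri(r1,r2):
    A=np.stack([r1[1],-r2[1]],1); t=np.linalg.lstsq(A,r2[0]-r1[0],rcond=None)[0]
    a=r1[0]+t[0]*r1[1]; b=r2[0]+t[1]*r2[1]; return (a+b)/2,np.linalg.norm(a-b)
HUE={'pink':(165,176),'teal':(86,98),'yellow':(20,32),'violet':(122,140)}
def blobs(img,col,smin=120,amin=60):
    hsv=cv2.cvtColor(img,cv2.COLOR_RGB2HSV);lo,hi=HUE[col]
    m=cv2.inRange(hsv,(lo,smin,35),(hi,255,255))
    m=cv2.morphologyEx(m,cv2.MORPH_CLOSE,np.ones((3,3)))
    cs,_=cv2.findContours(m,cv2.RETR_EXTERNAL,cv2.CHAIN_APPROX_NONE)
    o=[]
    for c in cs:
        a=cv2.contourArea(c)
        if a<amin: continue
        M=cv2.moments(c); r=cv2.minAreaRect(c)
        o.append((M['m10']/M['m00'],M['m01']/M['m00'],a,r[1],c))
    return o
def trays(img):
    hsv=cv2.cvtColor(img,cv2.COLOR_RGB2HSV)
    m=cv2.inRange(hsv,(0,70,50),(16,185,255))
    for lo,hi in HUE.values(): m|=cv2.inRange(hsv,(lo,120,35),(hi,255,255))
    m=cv2.morphologyEx(m,cv2.MORPH_CLOSE,np.ones((3,3)))
    cs,_=cv2.findContours(m,cv2.RETR_EXTERNAL,cv2.CHAIN_APPROX_NONE)
    return [c for c in cs if cv2.contourArea(c)>600]
E
python3 - <<'E'
from h import *
for n in('top','scene'):
    im=cv2.cvtColor(cv2.imread(f'pics/{n}0.png'),cv2.COLOR_BGR2RGB)
    for c in HUE:
        for b in blobs(im,c): print(n,c,np.round(b[:3],1),np.round(b[3],1),np.round(plane(n,b[:2],12),1))
    for c in trays(im):
        r=cv2.minAreaRect(c);print(n,'tray',np.round(r[0],1),np.round(r[1],1),round(r[2],1),np.round(plane(n,r[0],5),1), cv2.contourArea(c))
E
```

```text
top pink [392.2 267.7 111.5] [14.7 15.2] [ 344.8 -271.6   12. ]
top pink [260.6 218.7 342. ] [21. 21.] [459.7  65.8  12. ]
top pink [423.9 188.1 178.5] [ 5.7 38.6] [ 549.9 -351.    12. ]
top pink [399.7  74.  650.5] [43.  30.1] [ 849.6 -287.2   12. ]
top teal [211.9 237.8  65.5] [16.3  7.8] [407.1 188.9  12. ]
top teal [358.9 239.8 347.5] [21.3 21.6] [ 412.8 -186.5   12. ]
top teal [358.7 141.  141.5] [37.7  5.1] [ 668.5 -182.2   12. ]
top teal [174.8  77.5 149. ] [ 4.2 54.4] [826.1 304.5  12. ]
top yellow [317.8 268.  724.5] [30. 30.] [338.5 -83.5  12. ]
top yellow [273.4 259.5 707. ] [30.6 30. ] [356.7  30.   12. ]
top yellow [308.8 219.6 345. ] [21. 21.] [460.6 -57.7  12. ]
top yellow [239.  140.9 159. ] [37.9  5.3] [660.6 128.6  12. ]
top violet [175.8 248.  337. ] [20. 21.] [378.5 280.4  12. ]
top violet [158.3 166.3 150.5] [37.2  5.1] [588.5 336.3  12. ]
top tray [318. 268.] [30. 30.] 90.0 [338.  -84.4   5. ] 724.5
top tray [273.4 259.3] [30.6 30. ] 78.7 [356.7  30.2   5. ] 707.0
top tray [429.7 204.8] [49.2 44.2] 68.2 [ 507.9 -368.2    5. ] 2056.5
top tray [150.5 181.2] [42.9 
[... 1263 characters left out ...]
2. ]
scene tray [ 56.7 372.2] [74.9 48.6] 1.1 [ 848.4 -283.     5. ] 1705.5
scene tray [325.6 277.8] [62. 51.] 16.4 [617.5 139.7   5. ] 2843.0
scene tray [168.7 271.1] [52.3 70.9] 36.3 [ 625.5 -169.2    5. ] 2723.0
scene tray [432.8 259.8] [62. 44.] 18.4 [551.1 357.2   5. ] 2481.5
scene tray [ 96.  227.5] [36.5 60.8] 79.7 [ 510.7 -368.5    5. ] 1866.0
scene tray [280.  190.5] [27. 30.] 90.0 [338.   30.3   5. ] 692.0
scene tray [235.5 184. ] [26. 29.] 90.0 [319.1 -84.9   5. ] 648.0
scene tray [238.8  63.7] [45.5 26.9] 81.0 [-564.6 -212.5    5. ] 855.5
scene tray [179.6  57.4] [54.1 52.8] 84.5 [-625.2 -486.9    5. ] 1842.0
scene tray [114.2  51.2] [71.4 62. ] 78.7 [-687.2 -811.1    5. ] 2726.5
```

```bash
cat > plan.py <<'E'
from h import *
P={'pink':((260.6,218.7),(292.5,219.7)),'teal':((358.9,239.8),(187.8,201.6)),'yellow':((308.8,219.6),(238.4,217.2)),'violet':((175.8,248),(384.6,202.7)),
'eraser':((392.2,267.7),(161,185.2)),'clip':((211.9,237.8),(346.3,210.2))}
for k,(a,b) in P.items():
    p,g=tri(ray('top',a),ray('scene',b)); print(k,np.round(p,1),'gap',round(g,1))
T={'pink':((429.7,204.8),(96,227.5),(423.9,188.1),(95.6,237.3)),'violet':((150.5,181.2),(432.8,259.8),(158.3,166.3),(428.7,270.4)),
'yellow':((234,157.6),(325.6,277.8),(239,140.9),(321,291.9)),'teal':((352.8,157.6),(168.7,271.1),(358.7,141),(156.2,284.8))}
for k,(a,b,c,d) in T.items():
    p,g=tri(ray('top',a),ray('scene',b)); q,g2=tri(ray('top',c),ray('scene',d))
    v=(q-p)[:2]; n=np.linalg.norm(v);u=v/n
    print('tray',k,np.round(p,1),round(g,1),'pen',np.round(q,1),'dist(45)',round(n,1),'ang',round(np.degrees(np.arctan2(u[1],u[0])),1),'origin',np.round(p[:2]-15*u,1),np.round(q[:2]-60*u,1))
E
python3 plan.py
```

```text
pink [459.4  66.5  14.3] gap 1.6
teal [ 412.5 -185.    13.8] gap 2.3
yellow [460.4 -56.3  14.1] gap 2.6
violet [378.6 280.6  13.5] gap 1.0
eraser [ 344.3 -271.8    8.4] gap 1.4
clip [407.2 190.1   7.8] gap 0.7
tray pink [ 508.3 -369.5    2.7] 1.2 pen [ 549.7 -350.5   12.4] dist(45) 45.5 ang 24.6 origin [ 494.7 -375.8] [ 495.1 -375.6]
tray violet [550.  357.4   3.7] 0.8 pen [588.6 337.9  12.2] dist(45) 43.3 ang -26.8 origin [536.6 364.2] [535.1 365. ]
tray yellow [617.7 140.3   5.2] 1.3 pen [660.4 129.2  13.4] dist(45) 44.2 ang -14.5 origin [603.1 144. ] [602.3 144.2]
tray teal [ 625.8 -168.8    5.3] 0.3 pen [ 668.  -180.9   12.2] dist(45) 43.9 ang -16.1 origin [ 611.3 -164.6] [ 610.3 -164.3]
```

```bash
cat > go.py <<'E'
import sys
from h import *
def info(x,y,z,a):
    s=sensors.get_state(); M=R.from_rotvec(s['ee_rot']).as_matrix()
    cur=np.degrees(np.arctan2(M[1,0],M[0,0]))
    # turn first (about tool z, down => roll = cur-a), then shift
    roll=(cur-a+180)%360-180
    Mt=M@R.from_rotvec([0,0,np.radians(roll)]).as_matrix()
    d=np.array([x,y,z])-s['position']
    print('t',round(s['clock'],2),'pos',np.round(s['position'],1),'a',round(cur,1),'tilt',round(np.degrees(np.arccos(-M[2,2])),2),'open',round(s['opening'],3),'F',np.round(s['wrist_force'],1))
    print('shift now-axes cm',np.round(M.T@d/10,2),' roll',round(roll,1),' shift after turn',np.round(Mt.T@d/10,2))
    print('q',np.round(s['joint_pos'],2))
info(*map(float,sys.argv[1:5]))
E
python3 go.py 412.5 -185 280 -16
```

```text
t 0.15 pos [ 215.4 -586.6  404.1] a 20.2 tilt 0.06 open 1.0 F [-0.2  0.3  0.2]
shift now-axes cm [ 32.35 -30.9   12.44]  roll 36.2  shift after turn [  7.89 -44.03  12.44]
q [ 1.2   0.33 -0.06  1.46  0.02  1.35 -0.09]
```

Emit:
{"api": "arm_command", "payload": {
  "deltas": "0 0 0 6; 0 0 0 6; 0 0 0 6; 0 0 0 6; 0 0 0 6; 0 0 0 6; 0 0 0 0; 0 -1.5 0 0; 0 -1.5 0 0",
  "grip": 0
}}

```text
clock: 0.9
position: [222.7, -558.8, 400.4]
ee_rot: [-3.1, 0.473, 0.008]
wrist_force: [0.6, -0.1, 0.5]
opening: 0.999
```

```bash
python3 go.py 412.5 -185 280 -16
```

```text
t 0.9 pos [ 222.7 -558.8  400.4] a -17.4 tilt 0.41 open 0.999 F [ 0.6 -0.1  0.5]
shift now-axes cm [  7.04 -41.28  12.18]  roll -1.4  shift after turn [  8.01 -41.11  12.18]
q [ 1.11  0.28  0.01  1.53 -0.    1.33 -0.76]
```

Emit:
{"api": "arm_command", "payload": {
  "deltas": "0.6 -3.5 1 0; 0.6 -3.5 1 0; 0.6 -3.5 1 0; 0.6 -3.5 1 0; 0.6 -3.5 1 0; 0.6 -3.5 1 0; 0.6 -3.5 1 0; 0.6 -3.5 1 0; 0.6 -3.5 1 0; 0.6 -3.5 1 0; 0.6 -3.5 1 0; 0 -1.5 0.5 0"
}}

```text
clock: 1.9
position: [400.8, -176.6, 281.0]
ee_rot: [3.114, -0.406, -0.006]
wrist_force: [0.2, -0.5, 0.0]
opening: 1.003
```

```bash
python3 go.py 412.5 -185 280 -16
```

```text
t 1.9 pos [ 400.8 -176.6  281. ] a -14.9 tilt 0.24 open 1.003 F [ 0.2 -0.5  0. ]
shift now-axes cm [1.35 0.51 0.1 ]  roll 1.1  shift after turn [1.36 0.48 0.1 ]
q [ 0.66  0.06 -0.36  2.06  0.03  1.03 -1.54]
```

Emit:
{"api": "arm_command", "payload": {
  "deltas": "1.3 0.5 0 1; 0 0 0 0"
}}

```text
clock: 2.07
position: [413.2, -179.8, 279.9]
ee_rot: [3.114, -0.41, -0.008]
wrist_force: [-1.1, -0.7, 0.1]
opening: 1.0
```

```bash
cat > wl.py <<'E'
import sys
from h import *
tag,z=sys.argv[1],float(sys.argv[2])
s=sensors.get_state(); im=optics.grab_frame('wrist')
cv2.imwrite(f'pics/{tag}.png',im[:,:,::-1])
for c in HUE:
    for b in blobs(im,c,100,400): print(c,np.round(b[:3],1),np.round(b[3],1),np.round(plane('wrist',b[:2],z,s),1))
E
python3 wl.py w1 12; python3 go.py 412.5 -185 178 -16
```

```text
pink [ 431.7  267.1 1497. ] [65.9 35.3] [ 343.4 -274.2   12. ]
teal [ 288.1  212.6 5623. ] [86.1 84.1] [ 409.1 -185.8   12. ]
yellow [  37.4  321.9 2970. ] [51. 84.] [374.8  16.1  12. ]
yellow [ 201.   334.9 4180. ] [ 64.7 115.6] [332.5 -98.   12. ]
yellow [  79.5  193.1 6774. ] [87.7 98.9] [458.2 -54.7  12. ]
t 2.12 pos [ 412.3 -179.2  279.6] a -14.9 tilt 0.4 open 1.0 F [ 0.5  0.9 -0.7]
shift now-axes cm [ 0.24  0.55 10.16]  roll 1.1  shift after turn [ 0.25  0.54 10.16]
q [ 0.66  0.09 -0.36  2.04  0.04  1.03 -1.55]
```

View pics/w1.png

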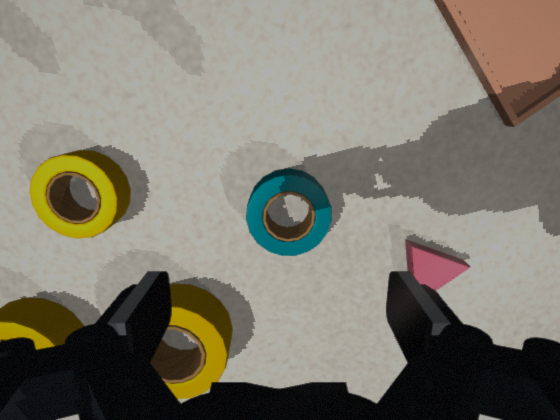

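The wrist view shows the teal roll at (288,213), with the eraser to its right at (432,267) and clear of the finger path. The ray puts the roll at (409,-186), and the two fixed cameras gave (412.5,-185), so they agree. I'm descending.

Emit:
{"api": "arm_command", "payload": {
  "deltas": "0 0.3 0 0; 0 0.3 2 0; 0 0 2.5 0; 0 0 2.5 0; 0 0 2 0; 0 0 0.9 0; 0 0 0 0"
}}

```text
clock: 2.7
position: [406.9, -190.2, 179.3]
ee_rot: [3.113, -0.401, -0.006]
wrist_force: [-0.7, -0.2, -0.2]
opening: 1.0
```

```bash
python3 go.py 411 -185.3 178 -16
```

```text
t 2.7 pos [ 406.9 -190.2  179.3] a -14.7 tilt 0.28 open 1.0 F [-0.7 -0.2 -0.2]
shift now-axes cm [ 0.27 -0.58  0.13]  roll 1.3  shift after turn [ 0.26 -0.59  0.13]
q [ 0.65  0.25 -0.34  2.11  0.12  0.8  -1.59]
```

Emit:
{"api": "arm_command", "payload": {
  "deltas": "0.3 -0.6 0.1 0; 0 0 0 0"
}}

```text
clock: 2.87
position: [411.3, -185.8, 179.2]
ee_rot: [3.112, -0.402, -0.006]
wrist_force: [-0.7, -0.2, -0.7]
opening: 1.0
```

Emit:
{"api": "arm_command", "payload": {
  "deltas": "0 0 0 0; 0 0 0 0; 0 0 0 0; 0 0 0 0; 0 0 0 0; 0 0 0 0; 0 0 0 0; 0 0 0 0; 0 0 0 0; 0 0 0 0",
  "grip": 1
}}

```text
clock: 3.7
position: [413.3, -186.4, 184.4]
ee_rot: [3.109, -0.4, 0.006]
wrist_force: [-0.5, 0.1, -0.2]
opening: 0.629
```

```bash
python3 go.py 411 -185.3 178 -16
```

```text
t 3.7 pos [ 413.3 -186.4  184.4] a -14.7 tilt 0.43 open 0.629 F [-0.5  0.1 -0.2]
shift now-axes cm [-0.26 -0.05  0.63]  roll 1.3  shift after turn [-0.26 -0.05  0.63]
q [ 0.64  0.24 -0.34  2.1   0.12  0.81 -1.6 ]
```

Emit:
{"api": "arm_command", "payload": {
  "deltas": "0 0 -1 0; 0 0 -2 0; 0 0 -3 0; 0 0 -3 0; 0 0 -2 0; 0 0 0 0"
}}

```text
clock: 4.2
position: [412.1, -184.7, 300.6]
ee_rot: [3.112, -0.398, -0.001]
wrist_force: [0.4, -0.3, 0.3]
opening: 0.625
```

```bash
python3 wl.py w2 100; python3 go.py 611 -164.5 290 -16; python3 -c "
from h import *
for n in ('top','scene'):
    im=optics.grab_frame(n);cv2.imwrite(f'pics/{n}1.png',im[:,:,::-1])
"
```

```text
pink [ 410.3  262.2 1554.5] [49.2 58.5] [ 388.4 -248.5  100. ]
teal [  278.3   286.3 15159. ] [141. 138.] [ 392.1 -180.2  100. ]
yellow [210.5 345.7 779. ] [19.2 58.7] [ 366.6 -135.4  100. ]
yellow [  42.3  309.7 3047. ] [89.7 53.2] [410.3 -56.4 100. ]
yellow [ 147.   299.1 1139. ] [22.8 79.2] [ 402.3 -112.   100. ]
yellow [  86.7  187.2 5750. ] [80.5 91.2] [ 466.  -105.2  100. ]
t 4.25 pos [ 411.8 -184.7  299.2] a -14.6 tilt 0.23 open 0.626 F [ 0.5 -0.3 -0.4]
shift now-axes cm [18.77 -6.97  0.87]  roll 1.4  shift after turn [18.59 -7.43  0.87]
q [ 0.67  0.06 -0.36  2.01  0.03  1.07 -1.53]
```

View pics/w2.png

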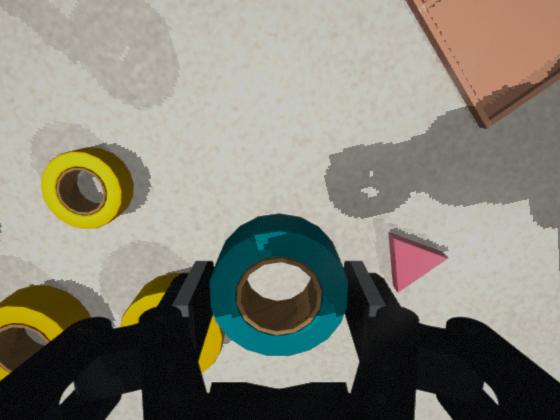

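View pics/scene1.png

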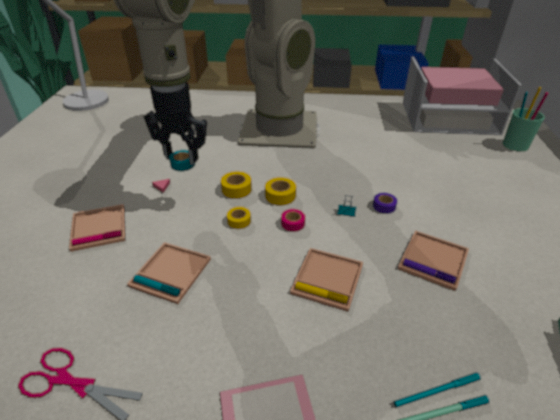

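The teal roll sits flat between the pads at (278,286) in the wrist view and clearly off the table in the scene view at (181,160). Next I carry it to the teal tray.

Emit:
{"api": "arm_command", "payload": {
  "deltas": "1 -0.4 0 0; 2.2 -0.8 0 0.5; 2.8 -1 0 0.5; 2.8 -1 0 0; 2.8 -1 0 0; 2.8 -1 0 0; 2.8 -1 0 0; 1 -0.4 0 0; 0 0 0 0"
}}

```text
clock: 5.1
position: [612.7, -166.5, 278.5]
ee_rot: [-3.109, 0.433, 0.039]
wrist_force: [-1.2, 0.2, -1.7]
opening: 0.627
```

```bash
python3 go.py 611 -164.5 200 -16
```

```text
t 5.1 pos [ 612.7 -166.5  278.5] a -15.9 tilt 1.43 open 0.627 F [-1.2  0.2 -1.7]
shift now-axes cm [-0.02 -0.15  7.85]  roll 0.1  shift after turn [-0.02 -0.15  7.85]
q [ 0.47  0.48 -0.37  1.55  0.18  1.17 -1.78]
```

Emit:
{"api": "arm_command", "payload": {
  "deltas": "0 -0.1 1 0; 0 0 2 0; 0 0 2 0; 0 0 1.8 0; 0 0 0.8 0; 0 0 0 0"
}}

```text
clock: 5.6
position: [607.1, -163.6, 191.1]
ee_rot: [-3.107, 0.432, 0.054]
wrist_force: [-0.5, 0.0, 0.0]
opening: 0.624
```

```bash
python3 wl.py w3 15;python3 go.py 611 -164.5 188 -16
```

```text
teal [  278.3   286.1 15223. ] [141. 138.] [ 594.2 -160.    15. ]
teal [ 279.7  109.3 9908.5] [265.4  40.6] [ 667.1 -181.2   15. ]
t 5.65 pos [ 607.2 -163.7  191.8] a -15.9 tilt 1.97 open 0.625 F [-0.5  0.3 -1. ]
shift now-axes cm [ 0.4  -0.03  0.37]  roll 0.1  shift after turn [ 0.4  -0.03  0.37]
q [ 0.46  0.57 -0.35  1.62  0.22  1.02 -1.81]
```

View pics/w3.png

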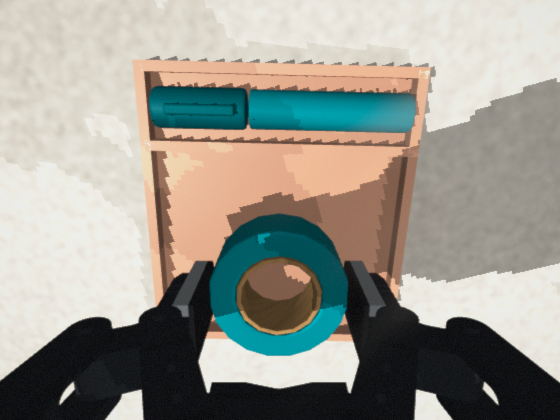

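The teal roll is at (278,286), inside the empty compartment, with the pen at (280,109). I'm lowering in small steps while watching the force.

Emit:
{"api": "arm_command", "payload": {
  "deltas": "0.4 0 0.3 0; 0.1 0 0.3 0; 0 0 0.2 0"
}}

```text
clock: 5.9
position: [612.5, -165.6, 185.7]
ee_rot: [-3.107, 0.434, 0.049]
wrist_force: [-2.8, 1.2, 6.4]
opening: 0.628
```

Emit:
{"api": "arm_command", "payload": {
  "deltas": "0 0 0.1 0; 0 0 0 0; 0 0 0 0; 0 0 0 0; 0 0 0 0",
  "grip": 0.15
}}

```text
clock: 6.32
position: [613.5, -165.9, 186.8]
ee_rot: [-3.108, 0.434, 0.043]
wrist_force: [0.0, -0.7, -0.2]
opening: 0.851
```

Emit:
{"api": "arm_command", "payload": {
  "deltas": "0 0 -1 0; 0 0 -2 0; 0 0 -3 0; 0 0 -3 0; 0 0 -2 0; 0 0 0 0"
}}

```text
clock: 6.82
position: [615.9, -166.2, 303.8]
ee_rot: [-3.107, 0.433, 0.046]
wrist_force: [0.5, 0.3, 1.1]
opening: 0.852
```

```bash
python3 wl.py w4 15;python3 go.py 460 -56 280 -16
```

```text
pink [ 96.2 411.6 457.5] [18. 35.] [463.2  47.8  15. ]
pink [ 522.6  223.  1702.5] [21.2 97.8] [ 542.8 -334.7   15. ]
teal [ 278.9  207.3 4719.5] [79. 76.] [ 604.2 -163.2   15. ]
teal [ 279.6  116.  2957. ] [146.2  22.1] [ 666.8 -181.5   15. ]
yellow [ 208.5  371.9 1349. ] [32.  59.1] [477.2 -64.1  15. ]
t 6.87 pos [ 615.7 -166.2  302.3] a -15.9 tilt 1.76 open 0.851 F [0.7 0.3 1.1]
shift now-axes cm [-17.91  -6.35   2.78]  roll 0.1  shift after turn [-17.93  -6.3    2.78]
q [ 0.47  0.47 -0.37  1.52  0.17  1.22 -1.77]
```

View pics/w4.png

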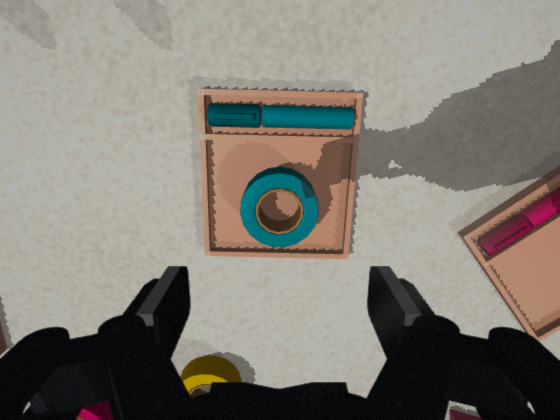

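Teal lies flat in its tray at (279,207), clear of the rims. Next is the small yellow roll.

Emit:
{"api": "arm_command", "payload": {
  "deltas": "-1.5 -0.5 0 0; -2.5 -0.9 0 0; -2.8 -1 0 0; -2.8 -1 0 0; -2.8 -1 0 0; -2.8 -1 0 0; -2 -0.7 1 0; -0.7 -0.2 1 0; 0 0 0 0",
  "grip": 0
}}

```text
clock: 7.62
position: [450.6, -52.4, 283.4]
ee_rot: [-3.109, 0.436, 0.055]
wrist_force: [-0.1, -0.5, -0.2]
opening: 1.003
```

```bash
python3 wl.py w5 12;python3 go.py 460 -56 200 -15
```

```text
pink [ 110.2  234.1 5877.5] [84.1 89.1] [456.3  68.   12. ]
teal [ 13.3 324.6 719. ] [28.9 33.1] [407.8 170.3  12. ]
yellow [ 209.4  335.7 5890.5] [102.5 112.7] [356.8  29.4  12. ]
yellow [ 347.7  324.8 5560. ] [113.   93.2] [336.8 -76.   12. ]
yellow [ 281.2  185.8 5805. ] [86.3 86.3] [457. -57.  12.]
t 7.67 pos [451.4 -52.8 284.2] a -16.0 tilt 1.96 open 1.0 F [0.2 0.8 0.3]
shift now-axes cm [1.2  0.05 8.38]  roll -1.0  shift after turn [1.2  0.07 8.38]
q [ 0.47  0.11 -0.47  2.    0.05  1.07 -1.87]
```

View pics/w5.png

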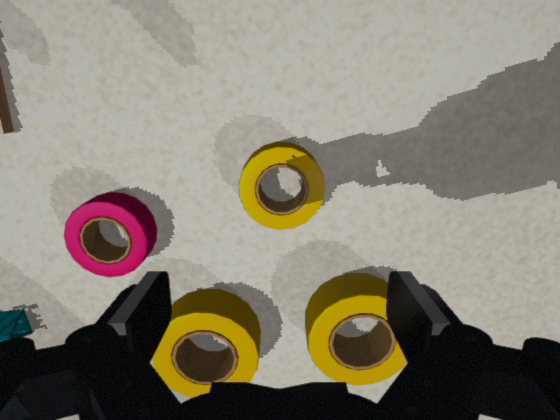

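```bash
python3 - <<'E'
s=open('go.py').read()
s=s.replace("d=np.array([x,y,z])-s['position']","d=np.array([x,y,z-160])-(s['position']+160*M[:,2])")
s=s.replace("'tilt',","'lean mm',np.round(160*M[:2,2],1),'tilt',")
open('go.py','w').write(s)
E
python3 go.py 459 -56.5 182 -15
```

```text
t 7.67 pos [451.4 -52.8 284.2] a -16.0 lean mm [-5.4  1.1] tilt 1.96 open 1.0 F [0.2 0.8 0.3]
shift now-axes cm [ 1.73  0.08 10.18]  roll -1.0  shift after turn [ 1.73  0.11 10.18]
q [ 0.47  0.11 -0.47  2.    0.05  1.07 -1.87]
```

The wrist view shows the small yellow roll at (281,186), with the two big look-alikes at (209,336) and (348,325). The ray gives (457,-57) and the fixed cameras gave (460,-56).

Emit:
{"api": "arm_command", "payload": {
  "deltas": "1 0 0.5 0; 0.7 0 1.5 0; 0 0 2 0; 0 0 2 0; 0 0 1.5 0; 0 0 0 0"
}}

```text
clock: 8.17
position: [471.1, -60.7, 208.8]
ee_rot: [-3.108, 0.442, 0.044]
wrist_force: [-0.6, -0.4, -0.2]
opening: 0.994
```

```bash
python3 go.py 459 -56.5 180 -15
```

```text
t 8.17 pos [471.1 -60.7 208.8] a -16.2 lean mm [-4.4  0.9] tilt 1.61 open 0.994 F [-0.6 -0.4 -0.2]
shift now-axes cm [-0.75 -0.11  2.91]  roll -1.2  shift after turn [-0.75 -0.12  2.91]
q [ 0.44  0.27 -0.45  2.02  0.14  0.91 -1.93]
```

Emit:
{"api": "arm_command", "payload": {
  "deltas": "-0.7 -0.1 0.5 0; 0 0 1 0; 0 0 1 0; 0 0 0.3 0; 0 0 0 0"
}}

```text
clock: 8.58
position: [465.4, -58.6, 180.7]
ee_rot: [-3.107, 0.445, 0.04]
wrist_force: [-0.1, 0.6, -0.2]
opening: 1.001
```

```bash
python3 go.py 459 -56.5 180 -15
```

```text
t 8.58 pos [465.4 -58.6 180.7] a -16.3 lean mm [-4.   0.9] tilt 1.47 open 1.001 F [-0.1  0.6 -0.2]
shift now-axes cm [-0.27 -0.04  0.08]  roll -1.3  shift after turn [-0.26 -0.05  0.08]
q [ 0.43  0.3  -0.44  2.05  0.16  0.85 -1.96]
```

Emit:
{"api": "arm_command", "payload": {
  "deltas": "-0.3 0 0.1 0; 0 0 0.05 0; 0 0 0.05 0; 0 0 0.05 0; 0 0 0.05 0; 0 0 0 0; 0 0 0 0; 0 0 0 0",
  "grip": 1
}}

```text
clock: 9.25
position: [463.4, -57.6, 180.7]
ee_rot: [-3.109, 0.444, 0.034]
wrist_force: [-0.1, 0.0, -0.3]
opening: 0.63
```

Emit:
{"api": "arm_command", "payload": {
  "deltas": "0 0 -1 0; 0 0 -2 0; 0 0 -3 0; 0 0 -3 0; 0 0 -1 0; 0 0 0 0"
}}

```text
clock: 9.75
position: [464.8, -57.5, 286.9]
ee_rot: [-3.107, 0.442, 0.04]
wrist_force: [0.2, -0.6, -1.4]
opening: 0.63
```

```bash
python3 wl.py w6 100;python3 go.py 602.7 144 290 -15
```

```text
pink [ 115.7  255.9 5454.5] [80.6 85.6] [483.8  15.4 100. ]
teal [ 16.8 343.2 929.5] [29.5 39.3] [453.2  83.  100. ]
yellow [  277.6   295.  18454. ] [172. 149.] [443. -51. 100.]
t 9.8 pos [464.7 -57.5 286.1] a -16.2 lean mm [-3.9  1. ] tilt 1.46 open 0.632 F [0.9 0.2 0.4]
shift now-axes cm [  8.02 -23.22  -0.61]  roll -1.2  shift after turn [  8.5  -23.04  -0.61]
q [ 0.47  0.14 -0.47  1.97  0.06  1.07 -1.88]
```

View pics/w6.png

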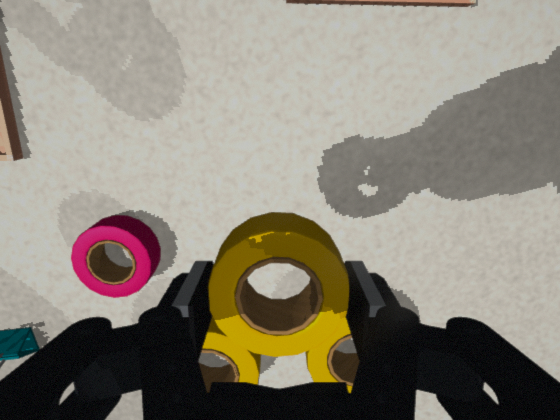

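The small yellow roll is held level at (280,285). I'm moving to the yellow tray.

Emit:
{"api": "arm_command", "payload": {
  "deltas": "0.5 -1.3 -0.3 0; 0.9 -2.5 -0.3 0; 1 -3 -0.3 0; 1 -3 -0.3 0; 1 -3 0 0; 1 -3 0 0; 1 -3 0 0; 0.9 -2.5 0 0; 0.5 -1.5 0 0; 0 0 0 0"
}}

```text
clock: 10.63
position: [606.2, 145.5, 283.4]
ee_rot: [3.107, -0.454, -0.063]
wrist_force: [-0.9, -0.3, -0.3]
opening: 0.628
```

```bash
python3 go.py 602.7 144 200 -15
```

```text
t 10.63 pos [606.2 145.5 283.4] a -16.6 lean mm [-6.3  0.8] tilt 2.29 open 0.628 F [-0.9 -0.3 -0.3]
shift now-axes cm [0.66 0.09 8.34]  roll -1.6  shift after turn [0.66 0.11 8.34]
q [ 0.1   0.49 -0.53  1.57  0.24  1.19 -2.34]
```

Emit:
{"api": "arm_command", "payload": {
  "deltas": "0.4 0.1 1 0; 0.2 0 2 0; 0.1 0 2 0; 0.1 0 2 0; 0 0 0.8 0; 0 0 0 0"
}}

```text
clock: 11.13
position: [608.2, 138.3, 194.2]
ee_rot: [3.103, -0.454, -0.074]
wrist_force: [0.3, 0.1, -0.7]
opening: 0.626
```

```bash
python3 wl.py w7 15;python3 go.py 602.7 144 184 -15
```

```text
yellow [  278.7   285.3 15936.5] [144. 142.] [591.4 141.   15. ]
yellow [ 260.8  133.4 9291.5] [ 39. 256.] [658.7 128.3  15. ]
t 11.18 pos [608.4 138.2 194.9] a -16.7 lean mm [-7.5  0.3] tilt 2.69 open 0.626 F [-1.2 -0.7 -0.8]
shift now-axes cm [ 0.07 -0.59  1.1 ]  roll -1.7  shift after turn [ 0.08 -0.59  1.1 ]
q [ 0.09  0.59 -0.5   1.62  0.29  1.05 -2.36]
```

View pics/w7.png

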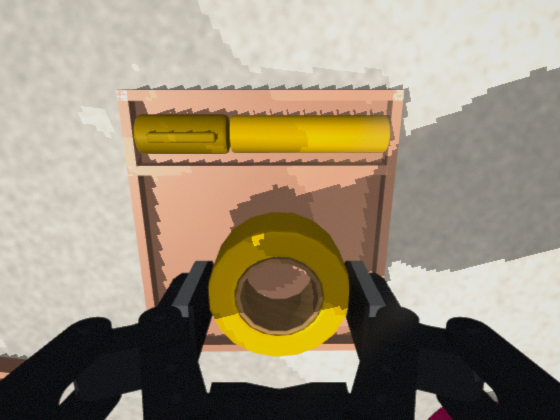

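The yellow roll is at (279,285) in the yellow tray's compartment, about 6 mm to the right of its middle. I'll correct that and lower.

Emit:
{"api": "arm_command", "payload": {
  "deltas": "0.1 -0.6 0.3 0; 0.1 0 0.4 0; 0.1 0 0.3 0; 0 0 0.1 0"
}}

```text
clock: 11.52
position: [613.9, 142.8, 185.9]
ee_rot: [3.104, -0.457, -0.067]
wrist_force: [-0.4, 0.3, -0.6]
opening: 0.63
```

```bash
python3 go.py 602.7 144 184 -15
```

```text
t 11.52 pos [613.9 142.8 185.9] a -16.8 lean mm [-6.8  0.4] tilt 2.45 open 0.63 F [-0.4  0.3 -0.6]
shift now-axes cm [-0.43  0.05  0.23]  roll -1.8  shift after turn [-0.44  0.04  0.23]
q [ 0.08  0.61 -0.49  1.61  0.3   1.04 -2.37]
```

Emit:
{"api": "arm_command", "payload": {
  "deltas": "-0.3 0 0.2 0; 0 0 0.15 0"
}}

```text
clock: 11.68
position: [611.1, 144.1, 183.3]
ee_rot: [3.104, -0.457, -0.065]
wrist_force: [-6.3, -0.6, 11.5]
opening: 0.626
```

Contact with the floor at 11 N. Releasing.

Emit:
{"api": "arm_command", "payload": {
  "deltas": "0 0 0 0; 0 0 0 0; 0 0 0 0; 0 0 0 0; 0 0 0 0",
  "grip": 0.15
}}

```text
clock: 12.1
position: [611.2, 144.4, 184.3]
ee_rot: [3.105, -0.457, -0.062]
wrist_force: [-0.2, -0.2, 0.0]
opening: 0.846
```

Emit:
{"api": "arm_command", "payload": {
  "deltas": "0 0 -1 0; 0 0 -2 0; 0 0 -3 0; 0 0 -3 0; 0 0 -2 0; 0 0 0 0"
}}

```text
clock: 12.6
position: [615.2, 143.8, 300.7]
ee_rot: [3.105, -0.456, -0.067]
wrist_force: [0.5, 0.3, 1.0]
opening: 0.853
```

```bash
python3 wl.py w8 15;python3 go.py 459 66.5 280 24.6
```

```text
yellow [461.  411.6 486. ] [37. 19.] [366.4  43.6  15. ]
yellow [ 278.5  204.7 4979.5] [81. 79.] [602.4 145.   15. ]
yellow [ 278.3  122.3 3116.5] [148.  22.] [658.4 128.3  15. ]
violet [  57.5  290.1 2066. ] [117.7  19.8] [585.  330.9  15. ]
t 12.65 pos [614.9 143.7 299.2] a -16.7 lean mm [-7.   0.5] tilt 2.5 open 0.849 F [ 0.2  0.  -0.1]
shift now-axes cm [-11.94  11.7    2.56]  roll -41.3  shift after turn [-16.69   0.91   2.56]
q [ 0.1   0.49 -0.53  1.53  0.24  1.23 -2.33]
```

View pics/w8.png

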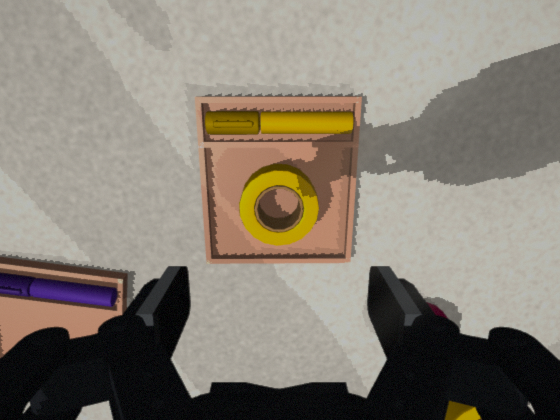

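Yellow lies flat in its tray at (279,205). Next is pink.

Emit:
{"api": "arm_command", "payload": {
  "deltas": "0 0 0 -6; 0 0 0 -7; 0 0 0 -7; 0 0 0 -7; 0 0 0 -7; 0 0 0 -6; 0 0 0 0",
  "grip": 0
}}

```text
clock: 13.23
position: [613.2, 143.2, 295.8]
ee_rot: [-3.057, -0.67, 0.074]
wrist_force: [0.1, -0.1, 0.1]
opening: 1.002
```

```bash
python3 go.py 459 66.5 280 24.6
```

```text
t 13.23 pos [613.2 143.2 295.8] a 24.8 lean mm [-7.7  0.1] tilt 2.77 open 1.002 F [ 0.1 -0.1  0.1]
shift now-axes cm [-16.43   0.9    2.3 ]  roll 0.2  shift after turn [-16.43   0.94   2.3 ]
q [ 0.19  0.52 -0.66  1.53  0.31  1.25 -1.65]
```

Emit:
{"api": "arm_command", "payload": {
  "deltas": "-1.2 0.1 0.2 0; -2.5 0.2 0.3 0; -2.8 0.2 0.4 0; -2.8 0.2 0.4 0; -2.8 0.2 0.4 0; -2 0 0.4 0; -1 0 0.2 0; 0 0 0 0"
}}

```text
clock: 13.9
position: [469.7, 69.8, 272.3]
ee_rot: [-3.065, -0.62, 0.088]
wrist_force: [0.8, -0.6, -0.9]
opening: 1.0
```

```bash
python3 wl.py w9 12;python3 go.py 458.5 66.5 210 24.6
```

```text
pink [ 286.6  216.2 6056. ] [89. 87.] [455.5  65.3  12. ]
teal [  89.6  206.1 2255.5] [75.6 34.7] [410.2 187.9  12. ]
yellow [ 376.1  382.2 1079. ] [30.6 54.8] [356.4 -53.4  12. ]
yellow [ 276.9  336.5 5419. ] [109.2  84.7] [364.5  34.   12. ]
t 13.95 pos [470.5  70.1 272.6] a 22.9 lean mm [-9.1  0.4] tilt 3.27 open 1.002 F [-0.   0.3  0.4]
shift now-axes cm [-0.1   0.41  6.29]  roll -1.7  shift after turn [-0.11  0.41  6.29]
q [ 0.42  0.22 -0.71  1.95  0.14  1.09 -1.53]
```

View pics/w9.png

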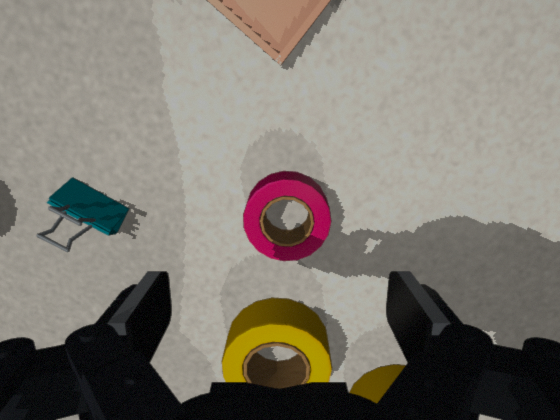

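The pink roll is at (287,216) in the wrist view, with the clip off to the left at (90,206). Descending.

Emit:
{"api": "arm_command", "payload": {
  "deltas": "0 0.3 0.5 0; 0 0 1.5 0; 0 0 2 0; 0 0 1.5 0; 0 0 0.7 0; 0 0 0 0"
}}

```text
clock: 14.45
position: [472.9, 69.0, 208.0]
ee_rot: [-3.065, -0.609, 0.078]
wrist_force: [0.3, -0.5, 0.4]
opening: 1.001
```

```bash
python3 go.py 457.5 66 180 24.6
```

```text
t 14.45 pos [472.9  69.  208. ] a 22.5 lean mm [-8.3  0.9] tilt 3.01 open 1.001 F [ 0.3 -0.5  0.4]
shift now-axes cm [-0.67  0.16  2.85]  roll -2.1  shift after turn [-0.68  0.14  2.85]
q [ 0.38  0.33 -0.68  1.99  0.23  0.95 -1.6 ]
```

Emit:
{"api": "arm_command", "payload": {
  "deltas": "-0.6 0.1 0.4 0; 0 0 0.8 0; 0 0 0.9 0; 0 0 0.5 0; 0 0 0 0"
}}

```text
clock: 14.87
position: [467.5, 66.3, 181.2]
ee_rot: [-3.065, -0.607, 0.075]
wrist_force: [0.1, -0.1, 0.1]
opening: 1.002
```

```bash
python3 go.py 457.5 66 180 24.6
```

```text
t 14.87 pos [467.5  66.3 181.2] a 22.4 lean mm [-8.   1.1] tilt 2.89 open 1.002 F [ 0.1 -0.1  0.1]
shift now-axes cm [-0.23  0.06  0.15]  roll -2.2  shift after turn [-0.23  0.05  0.15]
q [ 0.37  0.36 -0.67  2.02  0.26  0.9  -1.62]
```

Emit:
{"api": "arm_command", "payload": {
  "deltas": "-0.3 0 0.15 0; 0 0 0.05 0; 0 0 0.05 0; 0 0 0.05 0; 0 0 0.05 0; 0 0 0 0; 0 0 0 0; 0 0 0 0",
  "grip": 1
}}

```text
clock: 15.53
position: [465.1, 65.5, 180.5]
ee_rot: [-3.067, -0.608, 0.071]
wrist_force: [0.5, -0.1, -0.4]
opening: 0.629
```

Emit:
{"api": "arm_command", "payload": {
  "deltas": "0 0 -0.7 0; 0 0 -1.5 0; 0 0 -2 0; 0 0 -2 0; 0 0 -2 0; 0 0 -1 0; 0 0 0 0"
}}

```text
clock: 16.12
position: [469.0, 65.2, 277.5]
ee_rot: [-3.065, -0.609, 0.075]
wrist_force: [0.3, -0.5, -0.6]
opening: 0.633
```

```bash
python3 wl.py w10 100;python3 go.py 495 -375.7 290 24.6
```

```text
pink [  278.8   284.1 15891.5] [144. 141.] [453.6  63.8 100. ]
teal [  88.4  204.6 2117.5] [74.2 33.9] [457. 152. 100.]
yellow [430.2 405.6 660.5] [46.8 23.7] [419.5 -32.8 100. ]
yellow [314.1 365.5 764. ] [27.1 48. ] [418.7  30.8 100. ]
yellow [230.6 360.9 868. ] [50.8 26.5] [404.9  69.1 100. ]
t 16.17 pos [468.8  65.2 276.7] a 22.5 lean mm [-8.1  1. ] tilt 2.92 open 0.629 F [ 0.   0.5 -0.8]
shift now-axes cm [-13.79  42.11  -1.76]  roll -2.1  shift after turn [-15.32  41.57  -1.76]
q [ 0.44  0.21 -0.72  1.95  0.13  1.09 -1.52]
```

View pics/w10.png

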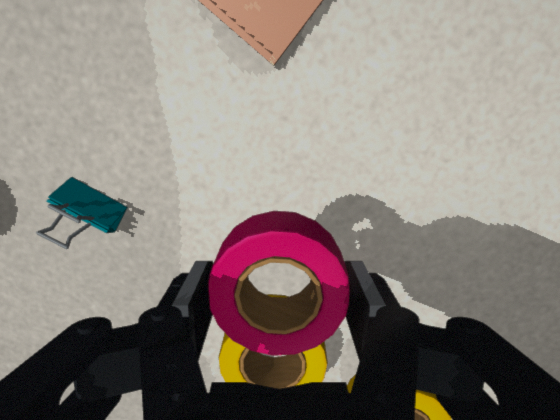

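Pink is held level at (279,284). I'm carrying it to the pink tray.

Emit:
{"api": "arm_command", "payload": {
  "deltas": "-0.4 1.3 -0.2 0; -0.7 2 -0.2 0; -0.9 2.7 -0.2 0; -0.9 2.7 -0.2 0; -0.9 2.7 -0.2 0; -0.9 2.7 -0.2 0; -0.9 2.7 -0.2 0; -0.9 2.7 0 0; -0.9 2.7 0 0; -0.9 2.7 0 0; -0.9 2.7 0 0; -0.7 2 0 0"
}}

```text
clock: 17.17
position: [488.3, -254.3, 272.2]
ee_rot: [-3.052, -0.625, 0.1]
wrist_force: [0.8, -0.2, -0.5]
opening: 0.632
```

```bash
python3 go.py 495 -375.7 290 24.6
```

```text
t 17.17 pos [ 488.3 -254.3  272.2] a 23.2 lean mm [-10.8   1.7] tilt 3.92 open 0.632 F [ 0.8 -0.2 -0.5]
shift now-axes cm [-3.34 11.94 -1.99]  roll -1.4  shift after turn [-3.63 11.85 -1.99]
q [ 0.8   0.35 -0.48  1.76  0.19  1.14 -0.91]
```

Emit:
{"api": "arm_command", "payload": {
  "deltas": "-0.6 2 -0.2 -0.5; -0.6 2 -0.2 -0.5; -0.6 2 -0.2 0; -0.6 2 0 0; -0.5 1.8 0 0; -0.2 1 0 0; 0 0 0 0"
}}

```text
clock: 17.75
position: [499.9, -375.8, 262.4]
ee_rot: [-3.039, -0.641, 0.12]
wrist_force: [-0.6, -0.2, -0.4]
opening: 0.627
```

```bash
python3 go.py 495 -375.7 205 24.6
```

```text
t 17.75 pos [ 499.9 -375.8  262.4] a 23.9 lean mm [-13.2   2.7] tilt 4.82 open 0.627 F [-0.6 -0.2 -0.4]
shift now-axes cm [1.04 0.85 5.7 ]  roll -0.7  shift after turn [1.03 0.86 5.7 ]
q [ 0.88  0.51 -0.41  1.56  0.24  1.2  -0.75]
```

Emit:
{"api": "arm_command", "payload": {
  "deltas": "0.4 0.4 0.5 0; 0.4 0.4 1 0; 0 0 1.2 0; 0 0 1.2 0; 0 0 1 0; 0 0 0.6 0; 0 0 0 0"
}}

```text
clock: 18.33
position: [506.9, -372.7, 196.9]
ee_rot: [-3.031, -0.649, 0.124]
wrist_force: [-1.1, 0.0, -1.1]
opening: 0.626
```

```bash
python3 wl.py w11 15;python3 go.py 495 -375.7 184 24.6
```

```text
pink [  278.7   283.8 15968.5] [143. 141.] [ 482.2 -372.4   15. ]
pink [ 297.7  133.8 9030. ] [253.7  38. ] [ 548.3 -351.1   15. ]
t 18.38 pos [ 507.  -372.7  197.5] a 24.3 lean mm [-13.8   3.5] tilt 5.1 open 0.63 F [ 0.3  0.6 -0.5]
shift now-axes cm [-0.    0.74  1.38]  roll -0.3  shift after turn [-0.01  0.74  1.38]
q [ 0.85  0.59 -0.4   1.59  0.27  1.1  -0.78]
```

View pics/w11.png

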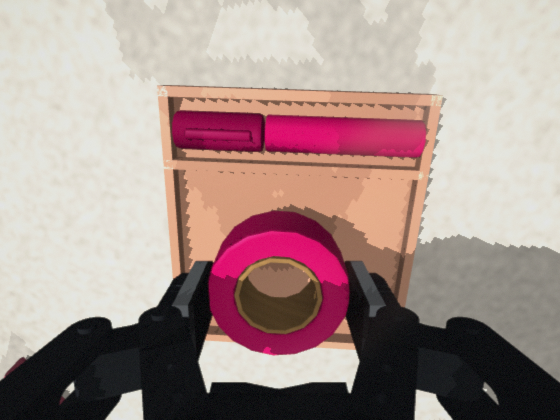

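Pink is at (279,284), about 7 mm left of the middle of the pink tray's compartment. I'll correct that and lower.

Emit:
{"api": "arm_command", "payload": {
  "deltas": "0 0.4 0.3 0; 0 0.3 0.3 0; 0 0 0.3 0; 0 0 0.2 0"
}}

```text
clock: 18.72
position: [509.8, -380.1, 187.3]
ee_rot: [-3.034, -0.65, 0.12]
wrist_force: [0.8, -1.3, -0.3]
opening: 0.628
```

```bash
python3 go.py 495 -375.7 184 24.6
```

```text
t 18.72 pos [ 509.8 -380.1  187.3] a 24.3 lean mm [-13.3   3.1] tilt 4.91 open 0.628 F [ 0.8 -1.3 -0.3]
shift now-axes cm [-0.05 -0.15  0.4 ]  roll -0.3  shift after turn [-0.05 -0.15  0.4 ]
q [ 0.85  0.61 -0.39  1.58  0.28  1.09 -0.77]
```

Emit:
{"api": "arm_command", "payload": {
  "deltas": "0 -0.1 0.25 0; 0 0 0.15 0; 0 0 0.1 0"
}}

```text
clock: 18.97
position: [508.9, -379.4, 183.0]
ee_rot: [-3.035, -0.649, 0.12]
wrist_force: [-5.5, 2.4, 14.1]
opening: 0.632
```

Contact at 14 N. Releasing, then raising.

Emit:
{"api": "arm_command", "payload": {
  "deltas": "0 0 0 0; 0 0 0 0; 0 0 0 0; 0 0 0 0; 0 0 0 0",
  "grip": 0.15
}}

```text
clock: 19.38
position: [509.2, -379.4, 183.7]
ee_rot: [-3.036, -0.649, 0.118]
wrist_force: [-0.4, -0.4, 0.1]
opening: 0.853
```

Emit:
{"api": "arm_command", "payload": {
  "deltas": "0 0 -0.7 0; 0 0 -1.5 0; 0 0 -2 0; 0 0 -2 0; 0 0 -2 0; 0 0 -2 0; 0 0 -1 0; 0 0 0 0"
}}

```text
clock: 20.05
position: [518.5, -381.0, 301.9]
ee_rot: [-3.034, -0.649, 0.12]
wrist_force: [-0.3, -0.3, -0.1]
opening: 0.853
```

```bash
python3 wl.py w12 15;python3 go.py 378 281 320 153
```

```text
pink [  97.3  304.5 1384. ] [45.8 48.8] [ 347.7 -274.    15. ]
pink [ 279.4  204.8 4908. ] [80.9 77.9] [ 493.8 -376.    15. ]
pink [ 278.3  121.4 3111.5] [147.5  22.7] [ 547.9 -350.9   15. ]
t 20.1 pos [ 518.4 -380.9  300.9] a 24.3 lean mm [-13.4   3.2] tilt 4.93 open 0.848 F [0.  0.3 0.3]
shift now-axes cm [ 15.34 -65.33   0.54]  roll -128.7  shift after turn [41.37 52.84  0.54]
q [ 0.86  0.51 -0.42  1.48  0.23  1.29 -0.74]
```

View pics/w12.png

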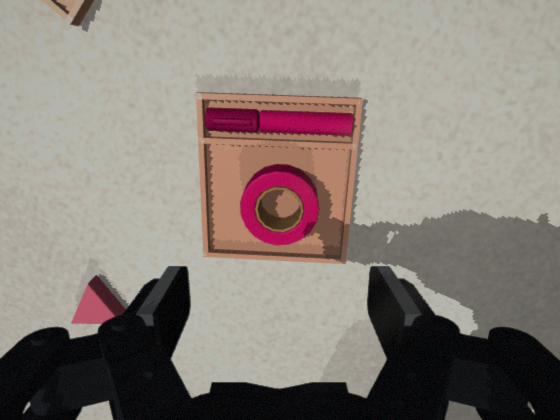

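Pink lies flat in its tray at (279,205). Now the violet roll.

Emit:
{"api": "arm_command", "payload": {
  "deltas": "0.3 -1.3 0 0; 0.6 -2.4 0 0; 0.7 -3 0 0; 0.7 -3 0 0; 0.7 -3 0 0; 0.7 -3 0 0; 0.7 -3 0 0; 0.7 -3 0 0; 0.7 -3 0 0; 0.7 -3 0 0; 0.7 -3 0 0; 0.7 -3 0 0",
  "grip": 0
}}

```text
clock: 21.1
position: [444.4, -33.8, 297.8]
ee_rot: [-3.028, -0.627, 0.148]
wrist_force: [-0.0, 0.8, 0.4]
opening: 1.0
```

```bash
python3 go.py 378 281 320 153
```

```text
t 21.1 pos [444.4 -33.8 297.8] a 23.5 lean mm [-16.4   4.1] tilt 6.07 open 1.0 F [-0.   0.8  0.4]
shift now-axes cm [  7.62 -30.6   -0.81]  roll -129.5  shift after turn [18.78 25.33 -0.81]
q [ 0.61  0.12 -0.66  1.98  0.05  1.17 -1.23]
```

Emit:
{"api": "arm_command", "payload": {
  "deltas": "0.35 -1.5 0 0; 0.35 -1.5 0 0; 0.35 -1.5 0 0; 0.35 -1.5 0 0; 0.35 -1.5 0 0; 0.35 -1.5 0 0; 0.35 -1.5 0 0; 0.35 -1.5 0 0; 0.35 -1.5 0 0; 0.35 -1.5 0 0"
}}

```text
clock: 21.93
position: [408.2, 127.1, 294.2]
ee_rot: [-3.022, -0.632, 0.172]
wrist_force: [-0.7, -0.2, -0.3]
opening: 1.001
```

```bash
python3 go.py 378 281 320 153
```

```text
t 21.93 pos [408.2 127.1 294.2] a 23.8 lean mm [-19.   4.] tilt 6.96 open 1.001 F [-0.7 -0.2 -0.3]
shift now-axes cm [  4.75 -14.34  -1.94]  roll -129.2  shift after turn [ 8.11 12.75 -1.94]
q [ 0.42  0.1  -0.82  2.01  0.01  1.16 -1.57]
```

Emit:
{"api": "arm_command", "payload": {
  "deltas": "0 0 0 -7; 0 0 0 -7; 0 0 0 -7; 0 0 0 -7; 0 0 0 -7; 0 0 0 -7; 0 0 0 -7; 0 0 0 -7; 0 0 0 -7; 0 0 0 -7; 0 0 0 -7; 0 0 0 -7"
}}

```text
clock: 22.93
position: [401.1, 127.8, 281.3]
ee_rot: [-1.738, -2.461, 0.089]
wrist_force: [-0.1, 0.7, 0.9]
opening: 0.998
```

```bash
python3 go.py 378 281 320 153
```

```text
t 22.93 pos [401.1 127.8 281.3] a 109.3 lean mm [-22.   4.] tilt 8.02 open 0.998 F [-0.1  0.7  0.9]
shift now-axes cm [14.35  4.46 -3.28]  roll -43.7  shift after turn [ 7.29 13.14 -3.28]
q [ 0.52  0.13 -0.94  2.03  0.03  1.15 -0.09]
```

Emit:
{"api": "arm_command", "payload": {
  "deltas": "1.8 0.55 -0.1 -7; 1.7 0.75 -0.1 -7; 1.6 0.95 -0.1 -7; 1.5 1.15 -0.1 -7; 1.3 1.3 -0.1 -7; 1.15 1.5 -0.1 -7; 0.95 1.6 -0.1 -7; 0.75 1.7 -0.1 -7; 0 0 0 0"
}}

```text
clock: 23.68
position: [390.1, 278.1, 285.0]
ee_rot: [-0.328, -2.971, -0.011]
wrist_force: [-0.1, 0.1, 0.5]
opening: 0.995
```

```bash
python3 wl.py w13 12;python3 go.py 378 281 180 168
```

```text
teal [185.  307.8 707. ] [28. 30.] [404.6 202.7  12. ]
violet [ 279.1  249.7 5077. ] [81. 80.] [377.1 279.   12. ]
t 23.73 pos [390.4 276.6 284.5] a 166.9 lean mm [-24.1   3.6] tilt 8.76 open 1.003 F [ 1.3  0.8 -0.8]
shift now-axes cm [-2.73  0.47 10.34]  roll -1.1  shift after turn [-2.73  0.42 10.34]
q [ 0.31  0.37 -1.12  1.89  0.22  1.18  0.45]
```

View pics/w13.png

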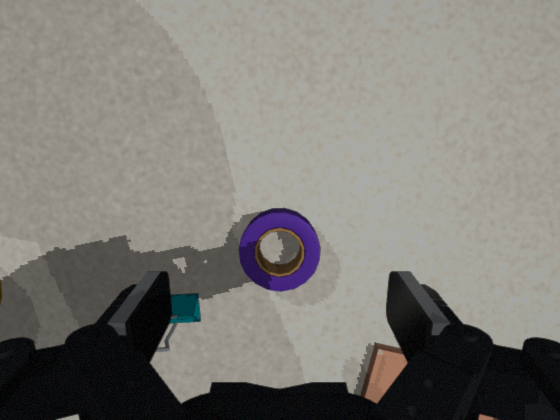

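The violet roll is at (279,250) and its ray gives (377,279), which matches (378.6,280.6). The clip, partly hidden by the left finger at (185,308), is clear of the left finger's path.

Emit:
{"api": "arm_command", "payload": {
  "deltas": "-1.3 0.2 1 0; -1.3 0.1 2 0; 0 0 2.2 0; 0 0 2 0; 0 0 0.8 0; 0 0 0 0"
}}

```text
clock: 24.23
position: [404.4, 269.6, 194.2]
ee_rot: [-0.367, -2.963, 0.0]
wrist_force: [-0.2, -0.6, 0.7]
opening: 1.003
```

```bash
python3 go.py 378 280 180 168
```

```text
t 24.23 pos [404.4 269.6 194.2] a 165.8 lean mm [-24.7   3. ] tilt 8.95 open 1.003 F [-0.2 -0.6  0.7]
shift now-axes cm [0.09 0.7  1.64]  roll -2.2  shift after turn [0.07 0.71 1.64]
q [ 0.21  0.52 -1.    1.94  0.36  1.04  0.37]
```

Emit:
{"api": "arm_command", "payload": {
  "deltas": "0.1 0.4 0.5 0; 0 0.4 0.6 0; 0 0.1 0.4 0; 0 0 0 0"
}}

```text
clock: 24.57
position: [404.1, 278.8, 179.7]
ee_rot: [-0.374, -2.963, 0.001]
wrist_force: [0.0, 0.1, 0.0]
opening: 0.998
```

```bash
python3 wl.py w14 12;python3 go.py 378 280 180 168
```

```text
violet [  270.2   282.2 15497. ] [141.5 139.5] [377.8 278.5  12. ]
t 24.62 pos [404.2 278.8 180.1] a 165.5 lean mm [-24.4   3. ] tilt 8.85 open 1.002 F [0.4 0.6 1.1]
shift now-axes cm [ 0.09 -0.22  0.22]  roll -2.5  shift after turn [ 0.1  -0.22  0.22]
q [ 0.17  0.55 -0.98  1.94  0.39  1.02  0.33]
```

View pics/w14.png

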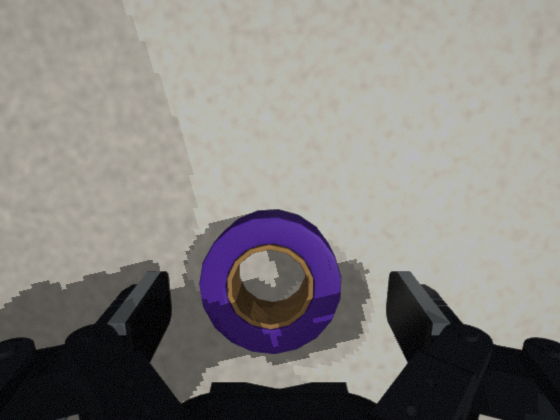

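The violet roll is centred between the open jaws at (270,282), matching earlier held rolls at row 285. Closing.

Emit:
{"api": "arm_command", "payload": {
  "deltas": "0 -0.2 0.2 0; 0 0 0.05 0; 0 0 0.05 0; 0 0 0.05 0; 0 0 0.05 0; 0 0 0 0; 0 0 0 0; 0 0 0 0",
  "grip": 1
}}

```text
clock: 25.28
position: [403.9, 277.4, 179.4]
ee_rot: [-0.376, -2.967, -0.0]
wrist_force: [-0.2, 0.8, 0.2]
opening: 0.623
```

Emit:
{"api": "arm_command", "payload": {
  "deltas": "0 0 -1 0; 0 0 -2 0; 0 0 -3 0; 0 0 -2 0; 0 0 0 0"
}}

```text
clock: 25.7
position: [415.7, 275.7, 262.7]
ee_rot: [-0.373, -2.964, 0.001]
wrist_force: [0.6, 1.1, -0.8]
opening: 0.622
```

```bash
python3 wl.py w15 100;python3 go.py 536 364.5 270 168
```

```text
teal [147.4 285.2 876. ] [19.9 64. ] [377.1 226.6 100. ]
violet [  278.4   281.4 15602.5] [140.6 141.4] [388.4 279.3 100. ]
t 25.75 pos [415.4 275.4 261.4] a 165.6 lean mm [-24.6   2.9] tilt 8.89 open 0.626 F [ 0.5  0.9 -0. ]
shift now-axes cm [-11.66  11.91  -2.74]  roll -2.4  shift after turn [-12.16  11.41  -2.74]
q [ 0.26  0.44 -1.06  1.86  0.29  1.17  0.41]
```

View pics/w15.png

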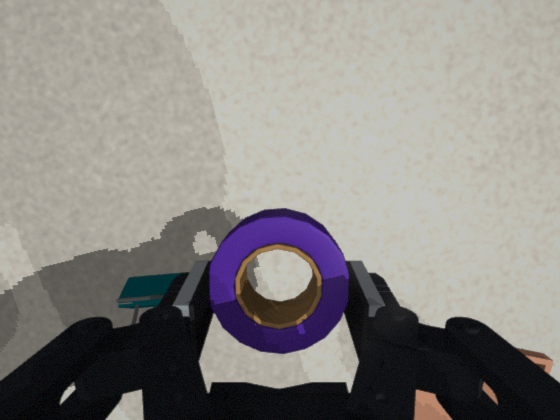

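Violet is held at (278,281). Carrying it to the violet tray.

Emit:
{"api": "arm_command", "payload": {
  "deltas": "-1 1 -0.3 0; -2 2 -0.5 0; -2.2 2.3 -0.5 0; -2.2 2.3 -0.5 0; -2.2 2.3 -0.5 0; -1.5 1.5 -0.3 0; -0.5 0.5 0 0; 0 0 0 0"
}}

```text
clock: 26.42
position: [563.9, 363.0, 258.4]
ee_rot: [-0.376, -2.959, 0.019]
wrist_force: [0.5, -0.2, -0.8]
opening: 0.621
```

```bash
python3 go.py 536 364.5 205 168
```

```text
t 26.42 pos [563.9 363.  258.4] a 165.4 lean mm [-25.3   1.2] tilt 9.12 open 0.621 F [ 0.5 -0.2 -0.8]
shift now-axes cm [-0.6   0.15  5.52]  roll -2.6  shift after turn [-0.61  0.12  5.52]
q [-0.04  0.76 -0.89  1.38  0.46  1.36  0.38]
```

Emit:
{"api": "arm_command", "payload": {
  "deltas": "-0.5 0.1 0.8 0; -0.1 0 1.5 0; 0 0 1.6 0; 0 0 1 0; 0 0 0 0"
}}

```text
clock: 26.83
position: [559.2, 361.1, 201.4]
ee_rot: [-0.373, -2.956, 0.024]
wrist_force: [-1.0, -0.2, -1.0]
opening: 0.623
```

```bash
python3 wl.py w16 15;python3 go.py 536 364.5 184 168
```

```text
violet [ 250.2  373.1 2365. ] [142.  32.] [579.8 334.6  15. ]
violet [  278.4   281.3 15630. ] [142.4 140.2] [537.7 359.6  15. ]
t 26.88 pos [559.4 361.1 202.2] a 165.4 lean mm [-25.9   0.7] tilt 9.32 open 0.625 F [ 0.7 -0.2 -1. ]
shift now-axes cm [-0.49  0.4   1.97]  roll -2.6  shift after turn [-0.51  0.37  1.97]
q [-0.05  0.82 -0.87  1.43  0.5   1.28  0.37]
```

View pics/w16.png

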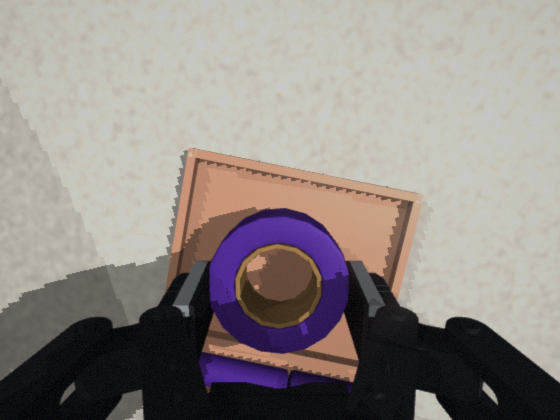

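Run:
```python
from h import *
s=sensors.get_state()
# outer rim corners far side at z=10 ; expected in tray frame (-47,+-56)
a=plane('wrist',(191,150),10,s);b=plane('wrist',(420,195),10,s);pen=plane('wrist',(290,375),20,s)
print(a,b,np.linalg.norm(a-b))
m=(a+b)/2;e=(b-a)[:2]/np.linalg.norm((b-a)[:2]);n=np.array([-e[1],e[0]])
if n[0]<0:n=-n
print('origin',m[:2]+47*n,'ang',np.degrees(np.arctan2(n[1],n[0])))
```

```text
[467.86081423 334.5334785   10.        ] [514.75782161 434.05615092  10.        ] 110.01859673516377
origin [533.82545376 364.26038951] ang -25.230719932410988
```

The far rim corners at (191,150) and (420,195) are 110 mm apart (112 expected). They give the tray origin as (534,364), against (536,364.5) from the fixed cameras. The violet roll at (278,281) is above the compartment, so I'm lowering it.

Emit:
{"api": "arm_command", "payload": {
  "deltas": "-0.2 0.2 0.5 0; -0.2 0.2 0.5 0; 0 0 0.4 0; 0 0 0.2 0"
}}

```text
clock: 27.22
position: [562.2, 364.1, 186.2]
ee_rot: [-0.374, -2.958, 0.022]
wrist_force: [-0.3, 0.0, -0.2]
opening: 0.621
```

```bash
python3 go.py 535 364.4 182 168
```

```text
t 27.22 pos [562.2 364.1 186.2] a 165.4 lean mm [-25.5   0.9] tilt 9.19 open 0.621 F [-0.3  0.  -0.2]
shift now-axes cm [ 0.05 -0.08  0.64]  roll -2.6  shift after turn [ 0.05 -0.08  0.64]
q [-0.06  0.84 -0.86  1.43  0.51  1.26  0.37]
```

Emit:
{"api": "arm_command", "payload": {
  "deltas": "0 0 0.25 0; 0 0 0.15 0; 0 0 0.1 0"
}}

```text
clock: 27.47
position: [561.6, 364.4, 182.0]
ee_rot: [-0.375, -2.959, 0.021]
wrist_force: [-2.7, -5.5, 15.0]
opening: 0.625
```

Contact at 15 N. Releasing and raising.

Emit:
{"api": "arm_command", "payload": {
  "deltas": "0 0 0 0; 0 0 0 0; 0 0 0 0; 0 0 0 0; 0 0 0 0",
  "grip": 0.15
}}

```text
clock: 27.88
position: [561.8, 364.6, 183.0]
ee_rot: [-0.375, -2.96, 0.02]
wrist_force: [-0.3, 0.4, 0.7]
opening: 0.847
```

Emit:
{"api": "arm_command", "payload": {
  "deltas": "0 0 -0.7 0; 0 0 -1.5 0; 0 0 -2 0; 0 0 -2 0; 0 0 -2 0; 0 0 -2 0; 0 0 -1 0; 0 0 0 0"
}}

```text
clock: 28.55
position: [580.5, 363.9, 305.5]
ee_rot: [-0.374, -2.961, 0.017]
wrist_force: [0.3, 0.2, 0.2]
opening: 0.851
```

```bash
python3 wl.py w17 15
python3 - <<'E'
from h import *
for n in('top','scene'):
    im=optics.grab_frame(n);cv2.imwrite(f'pics/{n}9.png',im[:,:,::-1])
    for c in HUE:
        for b in blobs(im,c): print(n,c,np.round(b[:3],1),np.round(plane(n,b[:2],15),1))
E
python3 go.py 380 100 350 168
```

```text
teal [  20.9   96.1 1099.5] [29.6 43.3] [412.2 202.5  15. ]
yellow [ 26.2 328.  896.5] [27.8 72.5] [583.1 146.3  15. ]
violet [ 259.5  275.8 2218.5] [129.5  18.8] [585.6 338.6  15. ]
violet [ 276.5  201.5 4494. ] [75. 76.] [533.2 365.4  15. ]
top pink [392.1 267.7 111.5] [ 344.7 -270.8   15. ]
top pink [434.3 208.7 383.5] [ 497.3 -376.7   15. ]
top pink [423.9 188.1 180.5] [ 549.6 -350.3   15. ]
top pink [399.8  74.  649.5] [ 848.5 -286.5   15. ]
top teal [351.6 163.5 338. ] [ 608.5 -164.3   15. ]
top teal [358.2 140.8 147.5] [ 668.3 -180.6   15. ]
top teal [175.   77.5 147.5] [825.3 303.2  15. ]
top yellow [323.5 259.7 154.5] [359.9 -97.1  15. ]
top yellow [231.8 161.2 347. ] [606.3 145.1  15. ]
top yellow [239.1 141.  163.5] [659.7 128.1  15. ]
scene pink [  52.8  375.  1703.5] [ 858.4 -280.4   15. ]
scene pink [ 95.7 237.2 235.5] [ 552.1 -348.    15. ]
scene pink [ 95.  219.3 444. ] [ 495.  -374.9   15. ]
scene pink [161.3 184.7  81. ] [ 351.3 -267.    15. ]
scene teal [474.3 402.1 175. ] [847.5 349.8  15. ]
scene teal [439.6 388.7 428.5] [831.2 304.5  15. ]
scene teal [156.3 284.9 266.5] [ 670.3 -178.    15. ]
scene teal [174.  260.5 528.5] [ 605.7 -162.4   15. ]
scene teal [346.3 210.2 116. ] [416.2 189.3  15. ]
scene yellow [321.2 292.1 362.5] [662.1 130.3  15. ]
scene yellow [329.6 269.3 638.5] [604.1 146.8  15. ]
scene yellow [280.  190.7 692. ] [352.5  31.2  15. ]
scene yellow [235.7 184.4 649.5] [334.6 -81.4  15. ]
scene violet [429.  270.5 253. ] [591.4 339.1  15. ]
scene violet [437.6 250.3 517.5] [532.9 368.6  15. ]
t 28.7 pos [579.7 363.6 301.7] a 165.5 lean mm [-25.7   0.9] tilt 9.23 open 0.847 F [ 0.   0.3 -0.8]
shift now-axes cm [ 10.82 -30.05  -1.93]  roll -2.5  shift after turn [ 12.13 -29.55  -1.93]
q [-0.05  0.75 -0.9   1.3   0.45  1.45  0.41]
```

View pics/w17.png

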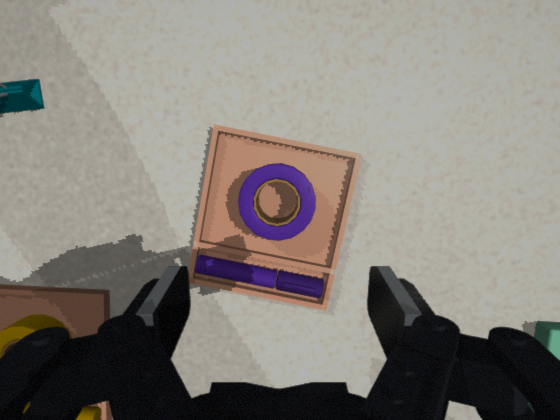

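View pics/top9.png

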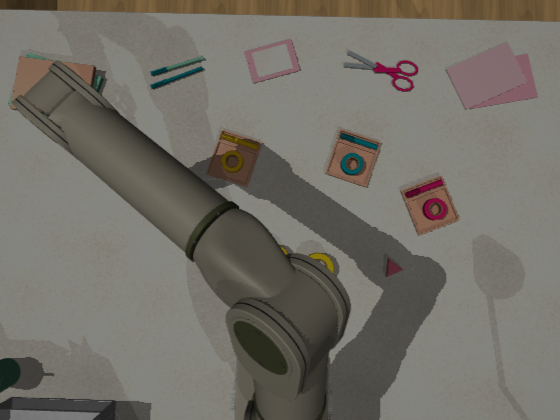

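View pics/scene9.png

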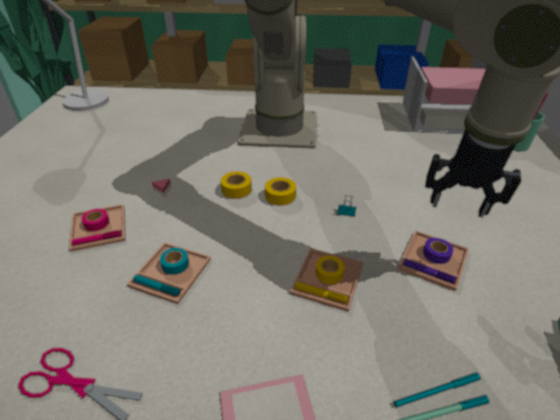

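All four rolls lie flat in their matching trays: pink (95,219), teal (174,260), yellow (330,269) and violet (438,250) in the scene view. The eraser (161,185), the clip (346,210) and the big yellow rolls (280,191) and (236,184) have not moved. The gripper is clear, so I'm handing in.

```bash
python3 -c "
from bench import sign_off
print(sign_off())"
```

```text
the job is handed in; nothing more can be done
None
```

All four rolls of tape (teal, small yellow, pink, violet) now lie flat in the empty compartment of the tray with the matching pen. I handed the job in at about 29 s of the 112 s allowed.

**Placement:** The last views put every roll within about 4 mm of its tray's measured centre. The scene view covered all four, the top view all but violet (the arm hid it), and the wrist camera had checked each one right after release.

**Bystanders:** In the scene view the eraser, the clip and the two big yellow rolls are at the same pixels as at the start, within about half a pixel.

**Forces:** The largest wrist-force reading I saw was about 15 N, when the rolls touched the tray floors. At hand-in the gripper was open and roughly 130 mm above the table, touching nothing.

**What was off:**
- **Tool tilt:** It crept up to about 9° over the run, which the move format could not undo. I aimed the grasp point along the tilted tool to allow for it, and the rolls still ended flat.
- **Measured heights:** The two-camera heights read about 2 mm high for the rolls (14 against 12). For the trays they read 3–5 mm against the roughly 5 mm expected. Both are consistent with the calibration tolerance.

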